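Clear the fume hood bench: bottles, crucibles and stopper to their trays

ROBOT

A 6-joint arm with a two-finger parallel gripper is mounted at the origin on the work surface. World frame = base frame: x ahead of the robot, y to its left, z up, the work surface at z = 0. Lengths are in m, angles in degrees, forces in N, time in s.
With the tool pointing down it reaches from about 0.4 to 0.825 m from the base axis. Payload 7 kg.
Tool frame: the origin (TCP) lies midway between the tips of the shut fingers; the grasp point (between the pads) lies 19 mm behind it; z points along the fingers, y is the line along which they close (so a half turn about z gives the same grasp; the last joint's range is limited). The gripper opens to 88 mm and grips with 3 to 60 N. Pads are 19 mm wide; open, the fingers measure 130 mm over their backs; the gripper's body (78 mm by 193 mm) begins 47 mm behind the grasp point.
Start: joints at [-57.978, 20.546, 0.682, 0, -70.136, -16.507], TCP at [0.181, -0.65, 0.227] pointing down, gripper open.
Joint ranges: [-176.03, 176.03], [-82.01, 121.73], [-58.28, 71.71], [-173.87, 95.51], [-174.79, -0.11], [-173.66, 173.66]. Speed limits (degrees/s): [136.94, 136.94, 172.46, 180, 180, 180].

INTERFACE

Orientations are given as [roll, pitch, yaw] about the fixed x, y, z axes, in that order (R = Rz(yaw) Ry(pitch) Rx(roll)).
In Python, from plant import r gives the robot as it stands.
- The arm moves only by the tool carry_out, never from a script. Its argument "deltas" is a list of rows, each a list of 3 entries, a list of its own where there are three numbers: the opening, from 0 (shut) to 1 (fully open), then the shift along the tool's x, y, z in mm, then the turn, a rotation vector about the tool's x, y, z in rad. In form: [[gripper, [tx, ty, tz], [rx, ry, rz]], ...]. A call has 1 to 12 rows; each row is the pose to reach, as a shift and turn from the pose commanded when the call began, along the tool's axes at that moment; what a row does not reach only later rows make up. A row lasts 1/10 s, in which the tool goes at most 50 mm and 8.59 degrees, less where a joint would pass 70% of its speed; a pose out of reach is approached as far as the arm can. A call with a gripper value outside its range is refused whole. The fingers move at their own pace and stop on an object; "squeeze" is the grip in N (left out, the last holds). Time passes only in rows, so rows that repeat a pose let the fingers close. It gives the time, the measured TCP pose, the force, the opening and the grip force at its end, in the units of the state.
- r.get_state(): the state, without advancing time (a new reading comes with each control period).
- r.capture(name): name is "scene" or "top" or "wrist"; returns (picture, depth): 384x512x3 uint8, red, green, blue; 384x512 float32, m along the optical axis (not along the pixel's ray), 0 where there is no reading.
- r.get_calibration(name): a dict with "fov_y" (degrees; the focal length in pixels is half the picture's height over the tangent of half this angle, whatever the lens; pixels are square), "cx", "cy" (the principal point, pixels), "view" (4x4, takes a point from world to camera coordinates). Camera axes: x right, y down, z forward; pixel columns grow to the right and rows downward; lengths in m; the calibration is good to about 2 mm. A picture is of the moment at which its call begins: read the wrist's pose just before it. get_calibration takes no time and is no camera call; for the wrist camera it gives the pose at the moment of the call.
- r.close_job(): hands the job in; it is judged then, once.
The state is a dict: "time_s": time; "joints": joint angles; "qd": joint speeds; "joint_torque": joint torques, N m; "tcp_pos": TCP position; "eef_rot": TCP orientation; "contact_force": force on the tool from outside, world axes, zero at the start; "moment": the same for the moment, N m; "gripper_width": finger opening in m; "gripper_force": force on a finger pad.
Only numpy, scipy, OpenCV 4.12 (cv2) and the standard library are available. Lean on these libraries where they do the work, as an engineer would, in place of code of your own. Each camera call takes 0.05 s, during which the arm holds its last target. There are 200 camera calls.

TASK

Tidy the fume hood bench: stand both small brown bottles in the plain grey spill tray, one porcelain crucible upright in each bay of the metal two-bay tray, and the black rubber stopper, standing as it is now, in the round steel dish. Set each thing down rather than dropping it, and leave the cork ring and the timer where they are.

Things in the scene. Friction and masses are not known exactly. Their poses are not given: they have to be found in the camera images.
- tall_bottle: Small slender brown glass bottle with white paper label and black cap, standing upright, to go in the spill tray. Body diameter 36 mm, straight from 0 to 56 mm height, then a shoulder; cap 24 mm across; 84 mm tall in all; about 90 g. Origin: centre of its underside; z up when it stands.
- stout_bottle: Small stout brown glass bottle with white paper label and black cap, standing upright, to go in the spill tray. Body diameter 46 mm, straight from 0 to 50 mm height, then a shoulder; cap 32 mm across; 78 mm tall in all; about 110 g. Origin: centre of its underside; z up when it stands.
- deep_crucible: Narrow, deep white porcelain crucible (open cup), standing upright. Outside diameter 42 mm from 12 mm height to the rim at 46 mm, narrower foot; wall 3 mm; about 60 g. Origin: centre of its underside; z up when it stands.
- wide_crucible: Wide, low white porcelain crucible (open cup), standing upright. Outside diameter 54 mm from 12 mm height to the rim at 34 mm, narrower foot; wall 3 mm; about 60 g. Origin: centre of its underside; z up when it stands.
- stopper: Black rubber stopper, a slightly tapered plug standing on its wide end: 36 mm diameter at the bottom, 31 mm at the top, 32 mm tall; about 30 g. Origin: centre of its underside; z up when it stands.
- spill_tray: Target for the two bottles: plain grey plastic rectangular tray without divider, fixed. Outside 90 mm along its x by 150 mm along its y, walls 4 mm thick and 20 mm high over the bench, floor top 4 mm above the bench. Origin: centre of its underside, on the bench.
- bay_tray: Target for the crucibles: fixed aluminium tray, 90 mm along its x by 160 mm along its y outside, split into two bays by a divider at y = 0. Walls and divider 4 mm thick, 18 mm high over the bench; floor top 4 mm above the bench. Bay centres at y = +39 and -39 mm, each bay 82 by 74 mm inside. Origin: centre of its underside, on the bench.
- dish: Target for the stopper: round steel dish, fixed. Outer diameter 110 mm, wall 3 mm, rim 14 mm over the bench, floor top 4 mm above the bench, flat floor about 90 mm across. Origin: centre of its underside, on the bench.
- cork_ring: Bystander, leave it: a loose cork flask ring lying flat, outer diameter 62 mm, hole 30 mm, 22 mm tall. Origin: centre of its underside.
- timer: Bystander, leave it: a loose round grey timer with white face, lying flat, diameter 58 mm, 22 mm tall with a knob to 28 mm. Origin: centre of its underside.
There are look-alikes about, which are no part of the job. Leave any blue or red look-alike of the stopper alone.

How it is judged (in metres and radians):
At the end, for the whole second after the job is handed in: Both bottles stand in the spill tray, one crucible in each bay of the two-bay tray, the stopper in the dish: each inside the walls with its underside at most 10 mm above the bench, within 0.12 rad of upright, released and at rest (under 0.02 m/s and 0.3 rad/s) (x of tall_bottle in the frame of spill_tray between -0.035 and 0.035 m and y of tall_bottle in the frame of spill_tray between -0.065 and 0.065 m and z of each of tall_bottle, stout_bottle in the frame of spill_tray below 0.01 m and angle between each of tall_bottle, stout_bottle, deep_crucible, wide_crucible, stopper's own z axis and vertical below 0.12 rad and x of stout_bottle in the frame of spill_tray between -0.035 and 0.035 m and y of stout_bottle in the frame of spill_tray between -0.065 and 0.065 m and x of deep_crucible in the frame of bay_tray between -0.035 and 0.035 m and z of each of deep_crucible, wide_crucible in the frame of bay_tray below 0.01 m and x of wide_crucible in the frame of bay_tray between -0.035 and 0.035 m and ((y of deep_crucible in the frame of bay_tray between 0.015 and 0.068 m and y of wide_crucible in the frame of bay_tray between -0.068 and -0.015 m) or (y of deep_crucible in the frame of bay_tray between -0.068 and -0.015 m and y of wide_crucible in the frame of bay_tray between 0.015 and 0.068 m)) and horizontal distance between stopper and dish below 0.045 m and z of stopper in the frame of dish below 0.01 m and linear speed of each of tall_bottle, stout_bottle, deep_crucible, wide_crucible, stopper below 0.02 m/s and angular speed of each of tall_bottle, stout_bottle, deep_crucible, wide_crucible, stopper below 0.3 rad/s); the robot touches nothing.
It fails at once if the cork ring is disturbed (moved more than 25 mm) (distance of cork_ring from where it was at the start of the episode above 0.025 m).
It fails at once if the timer is disturbed (moved more than 25 mm) (distance of timer from where it was at the start of the episode above 0.025 m).
It fails at once if a bottle, crucible or the stopper is dropped (off the fingers with its underside over 35 mm above the bench) ((height (world z) of tall_bottle above 0.035 m and contact force between the fingers and tall_bottle below 0.01 N) or (height (world z) of stout_bottle above 0.035 m and contact force between the fingers and stout_bottle below 0.01 N) or (height (world z) of deep_crucible above 0.035 m and contact force between the fingers and deep_crucible below 0.01 N) or (height (world z) of wide_crucible above 0.035 m and contact force between the fingers and wide_crucible below 0.01 N) or (height (world z) of stopper above 0.035 m and contact force between the fingers and stopper below 0.01 N)).
It also fails if it takes over 128 s, if anything falls off the work surface, if the arm or the gripper's body presses on something with over 40 N, if the wrist force passes 120 N, or if a joint passes its speed limit or range.

## Working session

There is one attempt and no reset: what is moved stays moved. The work goes in short steps, Python scripts to look and compute and a tool call to move; the robot and the scene stay as the last step left them, time stands still between calls to the robot, and variables do not carry over. Pictures are saved under pics/ and viewed, at most 14 in all, crops included, and the job is handed in when it is done.

Besides the shell and the picture viewer there is one more tool, called after "Call:" as a command line: name --argument value ..., lists and objects as JSON in quotes. carry_out: Moves the arm, as the interface text tells. Its arguments: {"type":"object","properties":{"deltas":{"type":"array"},"squeeze":{"type":"number"}},"required":["deltas"]}

```bash
mkdir -p pics; cat > h.py <<'E'
import numpy as np, cv2
from plant import r
def K(c):
    f=192/np.tan(np.radians(c["fov_y"])/2); return f
def cloud(d,c):
    f=K(c); v,u=np.mgrid[0:384,0:512]
    P=np.stack([(u-c["cx"])/f*d,(v-c["cy"])/f*d,d,np.ones_like(d)],-1)
    return (P@np.linalg.inv(np.array(c["view"])).T)[...,:3]
def snap(n,name):
    c=r.get_calibration(n); p,d=r.capture(n); cv2.imwrite(f"pics/{name}.png",p[...,::-1]); np.savez(f"pics/{name}.npz",p=p,d=d)
    return p,d,c
E
python3 - <<'E'
from h import *
p,d,c=snap("top","top0"); print(c,(d==0).sum())
p2,d2,c2=snap("scene","sc0"); print(c2)
s=r.get_state(); print(s)
a=cloud(d,c); print(a[192,256])
cv2.imwrite("pics/both.png",np.vstack([cv2.resize(p[...,::-1],(400,300)),cv2.resize(p2[...,::-1],(400,300))]))
E
```

```text
{'fov_y': 45.81578883807736, 'cx': 252.95382539650873, 'cy': 191.52972049744778, 'view': array([[ 0.01851425, -0.99958933, -0.0218723 ,  0.00697307],
       [-0.98089063, -0.0139216 , -0.19406125,  0.49647192],
       [ 0.19367706,  0.02504723, -0.98074555,  0.94265775],
       [ 0.        ,  0.        ,  0.        ,  1.        ]])} 738
{'fov_y': 48.022607813029644, 'cx': 263.2598957931133, 'cy': 184.78122007349913, 'view': array([[-0.85337725,  0.52101699,  0.01698697,  0.42558009],
       [ 0.41215938,  0.6943134 , -0.58996063, -0.16449817],
       [-0.31917379, -0.49645765, -0.8072533 ,  1.25238145],
       [ 0.        ,  0.        ,  0.        ,  1.        ]])}
{'time_s': 0.1, 'joints': array([-5.79803448e+01,  2.05863930e+01,  6.38299026e-01, -2.04015050e-02,
       -7.01372141e+01, -1.65080246e+01]), 'qd': array([ 0.0604829 , -0.13552368,  0.14531322,  0.10481346,  0.14048661,
       -0.0928567 ]), 'joint_torque': array([-5.15092888e-04, -5.84161162e+01,  2.93754405e+01,  7.01551214e+00,
        1.02741370e-02, -6.48913397e-05]), 'tcp_pos': array([ 0.18039101, -0.64997026,  0.2257131 ]), 'eef_rot': array([ 1.79912758e+02, -5.85361769e-03, -1.64495311e+02]), 'contact_force': array([0.20260712, 0.02480715, 0.10356299]), 'moment': array([0.04329588, 0.02462513, 0.0076151 ]), 'gripper_force': 0.0, 'gripper_width': 0.08786026674551406}
[0.5044504  0.00930382 0.00235516]
```

```bash
python3 - <<'E'
import cv2
cv2.imwrite("pics/top0b.png",cv2.resize(cv2.imread("pics/top0.png"),(800,600)))
E
```

```text
(no output)
```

View pics/top0b.png

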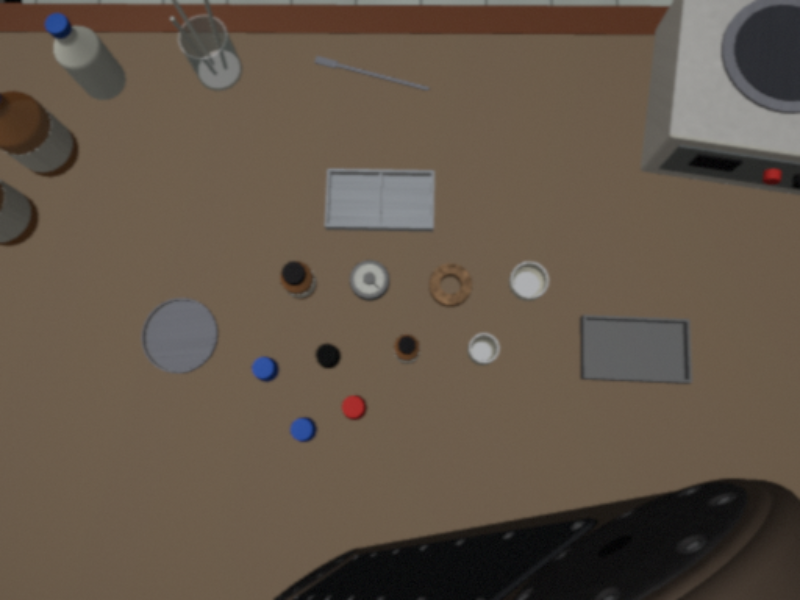

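View pics/sc0.png

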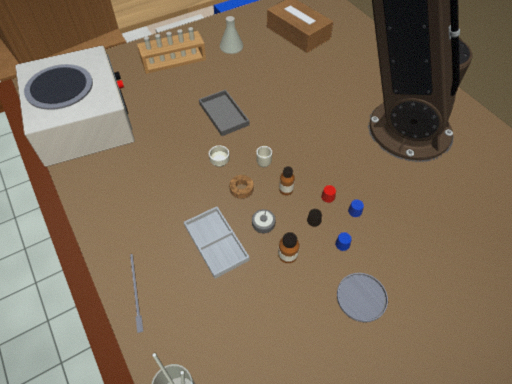

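The top view (800x600) shows the stout bottle's cap at (293,272), the timer at (370,280), the cork ring at (450,285), the wide crucible at (530,280) and the deep crucible at (484,348). The tall bottle's cap is at (407,345), the stopper at (328,356) and the look-alikes at (354,407), (265,369) and (303,430). The bay tray is at (380,200), the dish at (180,336) and the spill tray at (635,350). The scene view agrees.

```bash
python3 - <<'E'
from h import *
c=r.get_calibration("top"); z=np.load("pics/top0.npz"); d=z['d'].astype(float); a=cloud(d,c); f=K(c)
iv=np.linalg.inv(np.array(c["view"])); 
def ray(u,v,h):
    D=iv[:3,:3]@[(u-c["cx"])/f,(v-c["cy"])/f,1]; o=iv[:3,3]; return (o+D*(h-o[2])/D[2])[:2]
B={'stout':(293,275,30,.078),'timer':(370,280,30,.022),'ring':(450,285,30,.022),'wide':(530,280,30,.034),'deep':(484,348,28,.046),'tall':(407,345,28,.084),'stopper':(328,356,22,.032),'red':(354,407,22,.032),'blue1':(265,369,22,.032),'blue2':(303,430,22,.032),'dish':(180,336,48,.014),'bay':(380,200,65,.018),'spill':(635,350,65,.020)}
for n,(u,v,w,h) in B.items():
    u,v,w=[int(q*.64) for q in(u,v,w)]
    s=np.zeros(d.shape,bool); s[max(0,v-w):v+w,u-w:u+w]=1; s&=d>0
    zz=a[...,2]; top=np.percentile(zz[s],99)
    m=s&(abs(zz-h)<(.006 if h>.03 else .005))
    # biggest component
    k,l,st,ce=cv2.connectedComponentsWithStats(m.astype(np.uint8)); i=1+st[1:,4].argmax(); m=l==i
    ys,xs=np.nonzero(m)
    W=np.array([ray(x,y,h) for x,y in zip(xs,ys)],np.float32)
    (cx,cy),R=cv2.minEnclosingCircle(W); rc=cv2.minAreaRect(W*1000)
    print(n,'top%.3f'%top,'n',m.sum(),'circ',np.round([cx,cy,2*R],4),'rect',np.round(rc[0],1),np.round(rc[1],1),round(rc[2],1))
E
```

```text
stout top0.080 n 173 circ [0.5266 0.1568 0.0325] rect [526.8 156.2] [30.8 30.3] 0.8
timer top0.029 n 450 circ [0.531  0.055  0.0583] rect [531.2  55.7] [56.1 56.4] 65.1
ring top0.026 n 445 circ [ 0.5259 -0.0614  0.062 ] rect [525.8 -61.5] [57.6 60.7] 0.7
wide top0.036 n 123 circ [ 0.531  -0.1724  0.0545] rect [ 531.4 -172.6] [51.5 53.3] 45.5
deep top0.048 n 90 circ [ 0.4306 -0.1068  0.0421] rect [ 430.7 -106.8] [38.7 41.2] 89.9
tall top0.086 n 103 circ [ 0.4287 -0.      0.0242] rect [429.3  -0.5] [22.1 22.1] 46.0
stopper top0.035 n 159 circ [0.4201 0.1124 0.0314] rect [420.2 112.6] [29.9 29.2] 46.5
red top0.035 n 170 circ [0.3482 0.0731 0.0314] rect [348.4  72.4] [30.  29.5] 64.9
blue1 top0.035 n 164 circ [0.4    0.2    0.0323] rect [400.1 200.7] [30.1 28.9] 47.1
blue2 top0.035 n 169 circ [0.3163 0.1425 0.0317] rect [317.1 143.2] [29.7 30.2] 2.4
dish top0.016 n 250 circ [0.4462 0.3282 0.1117] rect [446.5 328.3] [106.9 109.8] 0.9
bay top0.020 n 514 circ [0.6559 0.0436 0.1826] rect [654.9  43.8] [159.8  92.3] 89.0
spill top0.022 n 477 circ [ 0.4367 -0.3236  0.1742] rect [ 437.  -323.4] [151.5  90.6] 88.6
```

Call:
carry_out --deltas '[[0.8,[-60,40,0],[0,0,0.13]],[0.8,[-363,262,0],[0,0,0.2707]],[0.8,[-363,262,0],[0,0,0.2707]],[0.8,[-363,262,0],[0,0,0.2707]],[0.8,[-363,262,0],[0,0,0.2707]],[0.8,[-363,262,0],[0,0,0.2707]],[0.8,[-363,262,0],[0,0,0.2707]],[0.8,[-363,262,0],[0,0,0.2707]],[0.8,[-363,262,0],[0,0,0.2707]],[0.8,[-363,262,0],[0,0,0.2707]],[0.8,[-363,262,0],[0,0,0.2707]],[0.8,[-363,262,0],[0,0,0.2707]]]' --squeeze 20

```text
time_s: 1.3
tcp_pos: [0.4597, -0.3011, 0.2263]
eef_rot: [180.0, -0.0, 180.0]
contact_force: [0.6, -1.2, -0.7]
gripper_width: 0.0699
gripper_force: 0.0
```

Call:
carry_out --deltas '[[0.8,[15,50,20],[0,0,0]],[0.8,[31,301,90],[0,0,0]],[0.8,[31,301,90],[0,0,0]],[0.8,[31,301,90],[0,0,0]],[0.8,[31,301,90],[0,0,0]],[0.8,[31,301,90],[0,0,0]],[0.8,[31,301,90],[0,0,0]],[0.8,[31,301,90],[0,0,0]],[0.8,[31,301,90],[0,0,0]],[0.8,[31,301,90],[0,0,0]]]'

```text
time_s: 2.3
tcp_pos: [0.4293, -0.001, 0.1368]
eef_rot: [-180.0, 0.0, 179.9]
contact_force: [-0.2, -0.3, 0.4]
gripper_width: 0.0706
gripper_force: 0.0
```

```bash
python3 - <<'E'
from h import *
snap("wrist","w0"); print(r.get_state()["tcp_pos"])
E
```

```text
[ 0.42934575 -0.00105226  0.1367884 ]
```

View pics/w0.png

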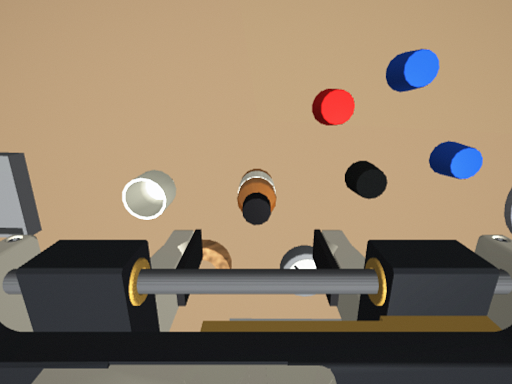

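The wrist view shows the tall bottle's cap at (257,208), centred between the fingers. I'll descend and grip.

Call:
carry_out --deltas '[[0.8,[0,1,30],[0,0,0]],[0.8,[0,1,60],[0,0,0]],[0.8,[0,1,90],[0,0,0]],[0.8,[0,1,110],[0,0,0]],[0.8,[0,1,110],[0,0,0]],[0.3,[0,1,110],[0,0,0]],[0.3,[0,1,110],[0,0,0]],[0.3,[0,1,110],[0,0,0]],[0.3,[0,1,110],[0,0,0]],[0.3,[0,1,110],[0,0,0]],[0.3,[0,1,110],[0,0,0]]]'

```text
time_s: 3.45
tcp_pos: [0.4295, 0.0012, 0.0271]
eef_rot: [180.0, 0.1, -180.0]
contact_force: [-1.3, -1.0, 8.2]
gripper_width: 0.0351
gripper_force: 20.0
```

Call:
carry_out --deltas '[[0.3,[0,0,-20],[0,0,0]],[0.3,[0,0,-50],[0,0,0]],[0.3,[0,0,-75],[0,0,0]],[0.3,[-4,-35,-80],[0,0,0]],[0.3,[-8,-80,-80],[0,0,0]],[0.3,[-8,-125,-80],[0,0,0]],[0.3,[-8,-170,-80],[0,0,0]],[0.3,[-8,-215,-80],[0,0,0]],[0.3,[-8,-260,-80],[0,0,0]],[0.3,[-8,-305,-80],[0,0,0]],[0.3,[-8,-345,-80],[0,0,0]],[0.3,[-8,-367,-80],[0,0,0]]]'

```text
time_s: 4.65
tcp_pos: [0.4367, -0.3684, 0.106]
eef_rot: [180.0, -0.0, 179.9]
contact_force: [0.5, 1.0, -1.0]
gripper_width: 0.0348
gripper_force: 20.0
```

Call:
carry_out --deltas '[[0.3,[0,0,15],[0,0,0]],[0.3,[0,0,40],[0,0,0]],[0.3,[0,0,60],[0,0,0]],[0.3,[0,0,70],[0,0,0]],[0.3,[0,0,70],[0,0,0]],[0.3,[0,0,70],[0,0,0]]]'

```text
time_s: 5.25
tcp_pos: [0.4377, -0.3659, 0.0371]
eef_rot: [-180.0, 0.0, -180.0]
contact_force: [0.5, 0.4, -1.5]
gripper_width: 0.0354
gripper_force: 20.0
```

Call:
carry_out --deltas '[[0.3,[0,0,3],[0,0,0]],[0.3,[0,0,5],[0,0,0]],[0.3,[0,0,6],[0,0,0]],[0.3,[0,0,6],[0,0,0]]]'

```text
time_s: 5.65
tcp_pos: [0.4376, -0.3659, 0.0312]
eef_rot: [-180.0, 0.0, -180.0]
contact_force: [-1.5, 1.3, 2.9]
gripper_width: 0.0351
gripper_force: 20.0
```

Call:
carry_out --deltas '[[0.55,[0,0,6],[0,0,0]],[0.55,[0,0,6],[0,0,0]],[0.55,[0,0,6],[0,0,0]],[0.55,[0,0,-15],[0,0,0]],[0.55,[0,0,-55],[0,0,0]],[0.8,[0,0,-100],[0,0,0]],[0.8,[0,0,-110],[0,0,0]]]'

```text
time_s: 6.35
tcp_pos: [0.4397, -0.3674, 0.146]
eef_rot: [-179.8, 0.4, -179.9]
contact_force: [0.9, 0.2, 0.3]
gripper_width: 0.0591
gripper_force: 0.0
```

Call:
carry_out --deltas '[[0.8,[0,40,0],[0,0,0]],[0.8,[-89,523,0],[0,0,0]],[0.8,[-89,523,0],[0,0,0]],[0.8,[-89,523,0],[0,0,0]],[0.8,[-89,523,0],[0,0,0]],[0.8,[-89,523,0],[0,0,0]],[0.8,[-89,523,0],[0,0,0]],[0.8,[-89,523,0],[0,0,0]],[0.8,[-89,523,0],[0,0,0]],[0.8,[-89,523,0],[0,0,0]],[0.8,[-89,523,0],[0,0,0]],[0.8,[-89,523,0],[0,0,0]]]'

```text
time_s: 7.55
tcp_pos: [0.5274, 0.1616, 0.1404]
eef_rot: [180.0, 0.1, -179.8]
contact_force: [-0.6, 0.1, -0.3]
gripper_width: 0.0703
gripper_force: 0.0
```

Call:
carry_out --deltas '[[0.8,[0,0,10],[0,0,0]],[0.8,[0,0,40],[0,0,0]],[0.8,[0,0,75],[0,0,0]],[0.8,[0,0,105],[0,0,0]],[0.8,[0,0,118],[0,0,0]],[0.8,[0,0,118],[0,0,0]],[0.4,[0,0,118],[0,0,0]],[0.4,[0,0,118],[0,0,0]],[0.4,[0,0,118],[0,0,0]],[0.4,[0,0,118],[0,0,0]],[0.4,[0,0,118],[0,0,0]]]'

```text
time_s: 8.65
tcp_pos: [0.5268, 0.1575, 0.0237]
eef_rot: [180.0, 0.1, -180.0]
contact_force: [-1.3, -1.3, 6.6]
gripper_width: 0.0451
gripper_force: 20.0
```

Call:
carry_out --deltas '[[0.4,[0,0,-20],[0,0,0]],[0.4,[0,0,-50],[0,0,0]],[0.4,[0,0,-80],[0,0,0]],[0.4,[7,-35,-85],[0,0,0]],[0.4,[17,-80,-85],[0,0,0]],[0.4,[27,-125,-85],[0,0,0]],[0.4,[37,-170,-85],[0,0,0]],[0.4,[47,-215,-85],[0,0,0]],[0.4,[57,-260,-85],[0,0,0]],[0.4,[67,-305,-85],[0,0,0]],[0.4,[77,-350,-85],[0,0,0]],[0.4,[86,-395,-85],[0,0,0]]]'

```text
time_s: 9.85
tcp_pos: [0.4395, -0.2394, 0.108]
eef_rot: [180.0, 0.1, -180.0]
contact_force: [1.5, -0.5, -0.6]
gripper_width: 0.0454
gripper_force: 20.0
```

Call:
carry_out --deltas '[[0.4,[4,-32,0],[0,0,0]],[0.4,[4,-46,0],[0,0,0]],[0.4,[4,-46,20],[0,0,0]],[0.4,[4,-46,50],[0,0,0]],[0.4,[4,-46,72],[0,0,0]],[0.4,[4,-46,77],[0,0,0]],[0.4,[4,-46,80],[0,0,0]],[0.4,[4,-46,81],[0,0,0]],[0.4,[4,-46,81],[0,0,0]]]'

```text
time_s: 10.75
tcp_pos: [0.437, -0.2837, 0.0279]
eef_rot: [-180.0, 0.1, -180.0]
contact_force: [0.6, 0.4, -1.2]
gripper_width: 0.0454
gripper_force: 20.0
```

Call:
carry_out --deltas '[[0.4,[0,0,1],[0,0,0]],[0.4,[0,0,1],[0,0,0]],[0.68,[0,0,1],[0,0,0]],[0.68,[0,0,1],[0,0,0]],[0.68,[0,0,1],[0,0,0]],[0.68,[0,0,-15],[0,0,0]],[0.68,[0,0,-55],[0,0,0]],[0.8,[0,0,-100],[0,0,0]],[0.88,[0,0,-112],[0,0,0]]]'

```text
time_s: 11.65
tcp_pos: [0.4387, -0.2848, 0.1433]
eef_rot: [-179.8, 0.4, -179.9]
contact_force: [1.2, -0.2, 0.5]
gripper_width: 0.0706
gripper_force: 0.0
```

Call:
carry_out --deltas '[[0.88,[-30,35,0],[0,0,0]],[0.88,[-60,70,0],[0,0,0]],[0.88,[-94,111,0],[0,0,0]],[0.88,[-94,111,10],[0,0,0]],[0.88,[-94,111,40],[0,0,0]],[0.88,[-94,111,80],[0,0,0]],[0.88,[-94,111,110],[0,0,0]],[0.88,[-94,111,122],[0,0,0]],[0.88,[-94,111,122],[0,0,0]]]'

```text
time_s: 12.55
tcp_pos: [0.5289, -0.1729, 0.0149]
eef_rot: [-180.0, -0.2, 180.0]
contact_force: [0.2, -0.2, 0.6]
gripper_width: 0.077
gripper_force: 0.0
```

Call:
carry_out --deltas '[[0.5,[0,0,0],[0,0,0]],[0.5,[0,0,0],[0,0,0]],[0.5,[0,0,0],[0,0,0]],[0.5,[0,0,0],[0,0,0]],[0.5,[0,0,0],[0,0,0]]]'

```text
time_s: 13.05
tcp_pos: [0.5311, -0.173, 0.0179]
eef_rot: [-180.0, 0.1, -180.0]
contact_force: [-0.6, 0.3, 6.0]
gripper_width: 0.0536
gripper_force: 20.0
```

Call:
carry_out --deltas '[[0.5,[0,0,-15],[0,0,0]],[0.5,[0,0,-40],[0,0,0]],[0.5,[0,0,-50],[0,0,0]],[0.5,[-20,28,-50],[0,0,0]],[0.5,[-45,63,-50],[0,0,0]],[0.5,[-70,98,-50],[0,0,0]],[0.5,[-95,133,-50],[0,0,0]],[0.5,[-115,162,-50],[0,0,0]],[0.5,[-124,174,-50],[0,0,0]],[0.5,[-124,174,-50],[0,0,0]]]'

```text
time_s: 14.05
tcp_pos: [0.655, 0.0029, 0.0659]
eef_rot: [180.0, -0.0, -179.9]
contact_force: [0.3, -0.6, -0.9]
gripper_width: 0.0533
gripper_force: 20.0
```

Call:
carry_out --deltas '[[0.5,[0,0,15],[0,0,0]],[0.5,[0,0,32],[0,0,0]],[0.5,[0,0,41],[0,0,0]],[0.5,[0,0,45],[0,0,0]],[0.5,[0,0,46],[0,0,0]],[0.5,[0,0,46],[0,0,0]]]'

```text
time_s: 14.65
tcp_pos: [0.6523, -0.0002, 0.0217]
eef_rot: [-179.9, -0.1, 180.0]
contact_force: [-8.5, -0.4, 13.5]
gripper_width: 0.0536
gripper_force: 20.0
```

Call:
carry_out --deltas '[[0.5,[0,0,0],[0,0,0]],[0.5,[0,0,-1],[0,0,0]]]'

```text
time_s: 14.85
tcp_pos: [0.6532, 0.0001, 0.0221]
eef_rot: [-180.0, -0.0, 179.9]
contact_force: [0.1, 0.4, -1.4]
gripper_width: 0.0539
gripper_force: 20.0
```

```bash
python3 - <<'E'
from h import *
s=r.get_state(); print(s["tcp_pos"],s["contact_force"],s["eef_rot"])
p,d,c=snap("scene","sc1")
cv2.imwrite("pics/sc1c.png",cv2.resize(p[80:290,150:370,::-1],None,fx=2.5,fy=2.5,interpolation=2))
E
```

```text
[6.53232887e-01 1.05478394e-04 2.20722769e-02] [ 0.11877163  0.41551849 -1.40338515] [-1.79991598e+02 -3.09485294e-02  1.79946643e+02]
```

View pics/sc1c.png

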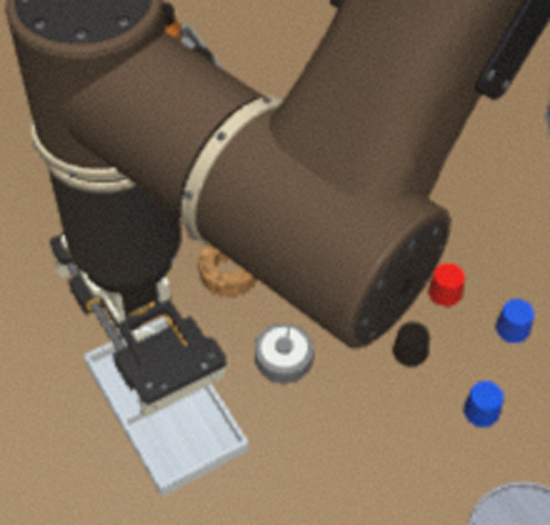

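The gripper stands over the near bay with the wide crucible hidden under it. The ring, timer and stopper haven't moved, and the contact force is back to about the object's weight. I'll release.

Call:
carry_out --deltas '[[0.75,[0,0,0],[0,0,0]],[0.75,[0,0,0],[0,0,0]],[0.75,[0,0,0],[0,0,0]],[0.75,[0,0,-15],[0,0,0]],[0.75,[0,0,-50],[0,0,0]],[0.75,[0,0,-65],[0,0,0]],[0.75,[40,-20,-65],[0,0,0]],[0.75,[85,-41,-65],[0,0,0]],[0.75,[130,-63,-65],[0,0,0]],[0.75,[175,-84,-65],[0,0,0]],[0.75,[212,-103,-65],[0,0,0]],[0.75,[223,-107,-65],[0,0,0]]]'

```text
time_s: 16.1
tcp_pos: [0.4274, -0.1071, 0.0872]
eef_rot: [180.0, -0.0, 179.9]
contact_force: [0.7, 1.1, 0.9]
gripper_width: 0.0658
gripper_force: 0.0
```

Call:
carry_out --deltas '[[0.75,[0,0,0],[0,0,0]],[0.75,[0,0,25],[0,0,0]],[0.75,[0,0,55],[0,0,0]],[0.75,[0,0,69],[0,0,0]],[0.75,[0,0,69],[0,0,0]],[0.75,[0,0,69],[0,0,0]]]'

```text
time_s: 16.7
tcp_pos: [0.4325, -0.1055, 0.0179]
eef_rot: [-180.0, 0.0, -179.9]
contact_force: [1.0, 0.7, 0.0]
gripper_width: 0.0661
gripper_force: 0.0
```

Call:
carry_out --deltas '[[0.35,[0,0,0],[0,0,0]],[0.35,[0,0,0],[0,0,0]],[0.35,[0,0,0],[0,0,0]],[0.35,[0,0,0],[0,0,0]],[0.35,[0,0,0],[0,0,0]],[0.35,[0,0,0],[0,0,0]]]'

```text
time_s: 17.3
tcp_pos: [0.4317, -0.1058, 0.0182]
eef_rot: [180.0, 0.1, -180.0]
contact_force: [-1.1, -0.6, 7.0]
gripper_width: 0.0419
gripper_force: 20.0
```

Call:
carry_out --deltas '[[0.35,[0,0,-15],[0,0,0]],[0.35,[0,0,-45],[0,0,0]],[0.35,[0,0,-62],[0,0,0]],[0.35,[-25,22,-65],[0,0,0]],[0.35,[-60,53,-65],[0,0,0]],[0.35,[-95,83,-65],[0,0,0]],[0.35,[-130,114,-65],[0,0,0]],[0.35,[-165,145,-65],[0,0,0]],[0.35,[-200,175,-65],[0,0,0]],[0.35,[-217,190,-65],[0,0,0]],[0.35,[-222,195,-65],[0,0,0]],[0.35,[-222,195,-65],[0,0,0]]]'

```text
time_s: 18.5
tcp_pos: [0.653, 0.0896, 0.0817]
eef_rot: [-180.0, -0.1, -180.0]
contact_force: [-0.7, -1.0, -0.7]
gripper_width: 0.0419
gripper_force: 20.0
```

Call:
carry_out --deltas '[[0.35,[0,0,15],[0,0,0]],[0.35,[0,0,40],[0,0,0]],[0.35,[0,0,53],[0,0,0]],[0.35,[0,0,57],[0,0,0]],[0.35,[0,0,59],[0,0,0]],[0.35,[0,0,60],[0,0,0]],[0.35,[0,0,60],[0,0,0]]]'

```text
time_s: 19.2
tcp_pos: [0.6537, 0.0893, 0.0233]
eef_rot: [180.0, 0.1, -180.0]
contact_force: [-0.3, 0.1, -0.7]
gripper_width: 0.0421
gripper_force: 20.0
```

Call:
carry_out --deltas '[[0.35,[0,0,1],[0,0,0]],[0.55,[0,0,1],[0,0,0]],[0.55,[0,0,1],[0,0,0]],[0.55,[0,0,1],[0,0,0]],[0.55,[0,0,-15],[0,0,0]],[0.55,[0,0,-45],[0,0,0]],[0.55,[0,0,-60],[0,0,0]],[0.65,[40,4,-60],[0,0,0]],[0.65,[85,8,-60],[0,0,0]],[0.65,[130,13,-60],[0,0,0]],[0.65,[175,18,-60],[0,0,0]],[0.65,[220,22,-60],[0,0,0]]]'

```text
time_s: 20.4
tcp_pos: [0.4316, 0.1111, 0.0825]
eef_rot: [180.0, 0.0, 180.0]
contact_force: [0.4, 1.7, 1.0]
gripper_width: 0.0569
gripper_force: 0.0
```

Call:
carry_out --deltas '[[0.65,[13,1,0],[0,0,0]],[0.65,[13,1,0],[0,0,0]],[0.65,[13,1,25],[0,0,0]],[0.65,[13,1,55],[0,0,0]],[0.65,[13,1,72],[0,0,0]],[0.65,[13,1,74],[0,0,0]],[0.65,[13,1,74],[0,0,0]]]'

```text
time_s: 21.1
tcp_pos: [0.421, 0.1122, 0.0084]
eef_rot: [-180.0, -0.0, -180.0]
contact_force: [-0.9, 1.0, 0.0]
gripper_width: 0.0569
gripper_force: 0.0
```

Call:
carry_out --deltas '[[0.2,[0,0,0],[0,0,0]],[0.2,[0,0,0],[0,0,0]],[0.2,[0,0,0],[0,0,0]],[0.2,[0,0,0],[0,0,0]],[0.2,[0,0,0],[0,0,0]],[0.2,[0,0,0],[0,0,0]]]'

```text
time_s: 21.7
tcp_pos: [0.4206, 0.1124, 0.0092]
eef_rot: [180.0, 0.1, -180.0]
contact_force: [-0.7, -0.1, 7.2]
gripper_width: 0.0326
gripper_force: 20.2
```

Call:
carry_out --deltas '[[0.2,[0,0,-15],[0,0,0]],[0.2,[0,0,-45],[0,0,0]],[0.2,[0,0,-60],[0,0,0]],[0.2,[-3,25,-60],[0,0,0]],[0.2,[-8,65,-60],[0,0,0]],[0.2,[-13,105,-60],[0,0,0]],[0.2,[-18,145,-60],[0,0,0]],[0.2,[-22,185,-60],[0,0,0]],[0.2,[-25,208,-60],[0,0,0]],[0.2,[-25,216,-60],[0,0,0]],[0.2,[-25,216,-60],[0,0,0]]]'

```text
time_s: 22.8
tcp_pos: [0.4448, 0.3286, 0.0681]
eef_rot: [-180.0, -0.0, -179.9]
contact_force: [-0.1, 0.4, -0.6]
gripper_width: 0.0331
gripper_force: 19.9
```

Call:
carry_out --deltas '[[0.2,[0,0,15],[0,0,0]],[0.2,[0,0,38],[0,0,0]],[0.2,[0,0,48],[0,0,0]],[0.2,[0,0,52],[0,0,0]],[0.2,[0,0,55],[0,0,0]],[0.2,[0,0,55],[0,0,0]]]'

```text
time_s: 23.4
tcp_pos: [0.4453, 0.3281, 0.0139]
eef_rot: [180.0, 0.0, 180.0]
contact_force: [0.4, -0.9, -0.5]
gripper_width: 0.0329
gripper_force: 19.9
```

Lower 1 mm, release, rise and look.

Call:
carry_out --deltas '[[0.2,[0,0,1],[0,0,0]],[0.2,[0,0,1],[0,0,0]],[0.5,[0,0,1],[0,0,0]],[0.5,[0,0,1],[0,0,0]],[0.5,[0,0,1],[0,0,0]],[0.5,[0,0,-15],[0,0,0]],[0.5,[0,0,-50],[0,0,0]],[0.5,[0,0,-100],[0,0,0]],[0.5,[0,50,-150],[0,0,0]],[0.5,[0,90,-180],[0,0,0]],[0.5,[0,130,-200],[0,0,0]],[0.5,[0,150,-200],[0,0,0]]]'

```text
time_s: 24.6
tcp_pos: [0.4458, 0.4813, 0.2175]
eef_rot: [179.7, 0.2, -180.0]
contact_force: [0.0, -0.2, -0.4]
gripper_width: 0.0436
gripper_force: 0.0
```

```bash
python3 - <<'E'
from h import *
p,d,c=snap("top","top2"); p2,d2,c2=snap("scene","sc2")
cv2.imwrite("pics/fin.png",np.vstack([cv2.resize(p[80:384,40:480,::-1],(440,304)),p2[60:340,100:,::-1][:, :440] if 0 else cv2.resize(p2[60:340,100:500,::-1],(440,296))]))
E
```

```text
(no output)
```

View pics/fin.png

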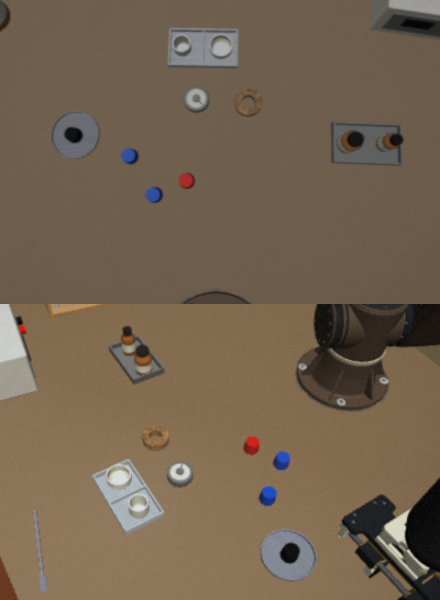

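Both views show the bottles in the spill tray (around (352,140) and (395,140) in the upper view), one crucible in each bay ((182,45) and (221,45)), and the stopper in the dish at (74,134). I'll do a quick numeric check before handing in.

```bash
python3 - <<'E'
from h import *
c=r.get_calibration("top"); a=cloud(np.load("pics/top2.npz")['d'].astype(float),c)
for n,x,y,h,w in [('tall',.4376,-.366,.088,.02),('stout',.437,-.284,.082,.025),('wide',.653,0,.038,.035),('deep',.6537,.089,.05,.03),('stopper',.4453,.328,.036,.03),('ring',.526,-.061,.022,.045),('timer',.531,.055,.022,.04)]:
    m=(abs(a[...,2]-h-.001)<.005)&(np.hypot(a[...,0]-x,a[...,1]-y)<w+.012); Q=a[m]
    (cx,cy),R=cv2.minEnclosingCircle(Q[:,:2].astype(np.float32)); print(n,m.sum(),np.round([cx,cy,2*R,np.median(Q[:,2]),Q[:,2].std()],4))
E
```

```text
tall 107 [ 0.437  -0.3639  0.0241  0.088   0.0018]
stout 187 [ 0.4375 -0.2817  0.0334  0.0822  0.0017]
wide 112 [0.654  0.0025 0.0553 0.0377 0.002 ]
deep 84 [0.6529 0.0903 0.0431 0.0499 0.002 ]
stopper 155 [0.4454 0.3292 0.0315 0.036  0.002 ]
ring 442 [ 0.5266 -0.0616  0.0617  0.0222  0.0017]
timer 449 [0.5316 0.0557 0.0581 0.0227 0.002 ]
```

```bash
python3 -c "
from plant import r
print(r.close_job())"
```

```text
the job is handed in; nothing more can be done
None
```

I handed the job in at about 25 s; the last pictures showed both bottles, both crucibles and the stopper standing in their places, and the cork ring and timer within about 1 mm of where they started.

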